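# Start the cradle's self-tapping screw

## Robot

A 6-joint arm with a two-finger parallel gripper is mounted at the origin on the work surface. World frame = base frame: x ahead of the robot, y to its left, z up, the work surface at z = 0. Lengths are in m, angles in degrees, forces in N, time in s.
With the tool pointing down it reaches from about 0.25 to 0.8 m from the base axis. Payload 3.9 kg.
Tool frame: the origin (TCP) lies at the very end of the fingers, on their centre line; the grasp point (between the pads) lies robot.tcp_to_grasp behind it (robot.tcp_to_grasp is the distance from the TCP to the grasp point, in m); z points along the fingers, x is the direction in which the jaws open and shut, and the axes are right-handed (so a half turn about z gives the same grasp; the last joint's range is limited). The gripper opens to 85 mm and grips with 20 to 120 N. Pads are 22 mm wide; open, the fingers measure 114 mm over their backs; the gripper's body (76 mm by 85 mm) begins 54 mm behind the grasp point. The pads swing forward as they close: fully open they stand 13 mm farther back than shut.
Start: joints at [63.598, 14.897, -7.913, 67.191, 0, 90], TCP at [0.233, 0.47, 0.231] pointing down, gripper open.
Joint ranges: [-159.42, 159.42], [-47.68, 98.78], [-73.54, 78.23], [-108.79, 121.32], [-90, 84.71], [-180, 180]. Speed limits (degrees/s): [147.25, 147.25, 180, 180, 180, 180].

## Interface

Orientations are given as a 3x3 rotation matrix whose columns are the frame's x, y, z axes.
In Python, from station import robot gives the robot as it stands.
- The arm moves only by the tool arm_command, never from a script. Its argument "rows" is a list of rows, each a list of 3 entries, a list of its own where there are three numbers: the finger opening in mm, from 0 to 85.4, then the shift along the tool's x, y, z in mm, then the turn, a rotation vector about the tool's x, y, z in rad. In form: [[jaw, [x, y, z], [wx, wy, wz]], ...]. A call has 1 to 20 rows; each row shifts and turns the commanded pose from where the row before left it, along the tool's axes as they then stand; what a row does not reach is not made up. A row lasts 1/10 s, in which the tool goes at most 50 mm and 8.59 degrees, less where a joint would pass 70% of its speed; a pose out of reach is approached as far as the arm can. A call with a gripper value outside its range is refused whole. The fingers move at their own pace and stop on an object; "newtons" is the grip in N (left out, the last holds). Time passes only in rows, so rows that do not move let the fingers close. It gives the time, the measured TCP pose, the force and the opening at its end, in the units of the state.
- robot.read_state(): the state, without advancing time (a new reading comes with each control period).
- robot.camera(name): name is "side" or "top"; returns (picture, depth): 480x640x3 uint8, red, green, blue; 480x640 float32, m along the optical axis (not along the pixel's ray), 0 where there is no reading.
- robot.camera_model(name): a dict with "fx", "fy", "cx", "cy" (pixels), "k1" (the pictures are not rectified: a ray, as slopes to the right and down, at radius r is drawn at 1 + k1 r^2 times it, then the intrinsics apply), "eye" and "attitude" of the camera in the world. Camera axes: x right, y up, looking along -z (the intrinsics and any distortion apply to the point x, -y, -z); pixel columns grow to the right and rows downward; lengths in m; the calibration is good to about 2 mm. A picture is of the moment at which its call begins. camera_model takes no time and is no camera call.
- robot.finish_job(): hands the job in, once; it reports no verdict.
Trained networks look in the newest picture that a camera, given by its name, has taken for a name from the list of things; names that differ only in an ending like _2 or _b are one class to them, and where a whole thing is asked for, a point or a joint stands for the part that bears it (a point fixed in the world has none). Each returns a list of dicts, best first, with "p" (0 to 1); they miss things now and then, are a little off and sometimes report something else, mostly with a low value. They report only what shows in the picture. A call takes as long as a camera call. They do not tell look-alikes from the thing itself.
- robot.boxes_of(name, camera): "extent" ([centre column, centre row, width, height] in pixels, round what is visible of it).
The state is a dict: "time": time; "joint_positions": joint angles; "joint_velocities": joint speeds; "joint_efforts": joint torques, N m; "eef_pos": TCP position; "eef_rot": TCP orientation; "ft_force": force on the tool from outside, world axes, zero at the start; "torque": the same for the moment, N m; "finger_gap": finger opening in m.
Only numpy, scipy, OpenCV 4.12 (cv2) and the standard library are available. Lean on these libraries where they do the work, as an engineer would, in place of code of your own. Each camera call takes 0.05 s, during which the arm holds its last target. There are 200 camera calls.

## Task

Take the orange-headed self-tapping screw out of its blue holder, stand it upright in the pilot hole of the grey bottle cradle, and drive it: press it down firmly, but not so hard that the plastic cracks, while turning it clockwise, until it has cut its first thread and its steel collar sits down on the cradle. Then let go of it, and leave the spray bottle, the tumbler and the scrub pad where they are.

Things in the scene. Friction and masses are not known exactly. Their poses are not given: they have to be found in the camera images.
- screw: Self-tapping screw, 58 mm long, about 60 g, loose, standing point down in the blue holder with its collar resting on the holder's top. Steel threaded shank 20 mm long and 10 mm across; its blunt tip is 9 mm across and widens to 10 mm over the lowest 4 mm. Origin on the axis at the tip; z along the axis towards the head; x and y square to the head's flat sides.
- screw_collar (a point): Centre of the underside of the screw's round steel collar, 20 mm above the tip. The collar is 26 mm across and 4 mm thick.
- screw_head (a point): Middle of the screw's square orange grip head, 41 mm above the tip. The head is 18 x 18 mm with flat sides and 34 mm tall (24 to 58 mm above the tip). Axes as the screw's.
- holder: Blue block 56 x 56 x 24 mm, fixed, in which the screw stands in a 13.5 mm through hole in the middle. Origin at the centre of its underside, z up.
- pilot_hole (a point): Centre of the mouth of the upright pilot hole, 12 mm across, in the flat top of the 36 x 36 mm, 30 mm tall boss of the grey cradle. z up. Dropped in, the screw's tip meets uncut stock 16.4 mm below the mouth, so that its collar stands 3.6 mm above the boss.
- stock (a point): Where the uncut stock begins in the pilot hole. Pressing alone does not drive the screw; turned with too little push (about 12 N or less) it only slips round. Pressed with 17 to 25 N and turned clockwise from above it bites and sinks up to 6 mm per turn (some turning slips), until the collar meets the boss and it sinks no more. Anticlockwise under load backs it out. Over 45 N cracks the cradle.
- cradle: Grey plastic bottle cradle, fixed to the cabinet top: the boss with the pilot hole and, beside it along the cradle's +y, a base plate 70 x 110 x 6 mm with two V saddles, all lower than the boss. Origin on the cabinet top right below the pilot hole; z up.
- spray_bottle: Purple spray bottle with white head lying on its side, about 185 mm long (along its y), 56 mm wide and 46 mm high, 0.3 kg, loose. Origin under its middle. Not to be disturbed.
- tumbler: Stainless steel tumbler standing upright, 76 mm across, 105 mm tall, loose. Origin at the centre of its underside. Not to be disturbed.
- scrub_pad: Blue silicone scrub pad 70 x 95 x 16 mm lying flat, loose. Origin at the centre of its underside. Not to be disturbed.
Not all that is in view belongs to the job. What is meant by the screw is not turquoise, and is the smaller of those in its own colour.

How it is judged (in metres and radians):
On the way:
1. the screw stands upright in the pilot hole, at least 12 mm deep (horizontal distance between screw and pilot_hole below 0.004 m and z of screw in the frame of cradle below 0.018 m and angle between screw's own z axis and vertical below 0.15 rad), for 0.1 s.
At the end, for the whole second after the job is handed in: The screw stands still and upright (within 0.08 rad) in the pilot hole (tip within 3 mm of its axis), driven in until its collar is within 1.3 mm of the top of the boss (tip at least 18.7 mm below the mouth), and let go (horizontal distance between screw and pilot_hole below 0.003 m and z of screw in the frame of cradle below 0.0113 m and angle between screw's own z axis and vertical below 0.08 rad and linear speed of screw below 0.01 m/s); the robot touches nothing.
It fails at once if more than 45 N between the screw and the cradle: the plastic cracks (contact force between screw and cradle above 45 N).
It fails at once if more than 45 N between the fingers and the cradle (contact force between the fingers and cradle above 45 N).
It fails at once if the spray bottle is moved by more than 20 mm (distance of spray_bottle from where it was at the start of the episode above 0.02 m).
It fails at once if the tumbler is moved by more than 20 mm (distance of tumbler from where it was at the start of the episode above 0.02 m).
It fails at once if the scrub pad is moved by more than 20 mm (distance of scrub_pad from where it was at the start of the episode above 0.02 m).
It also fails if it takes over 72 s, if anything falls off the work surface, if the arm or the gripper's body presses on something with over 40 N, if the wrist force passes 120 N, or if a joint passes its speed limit or range.

## Working session

There is one attempt and no reset: what is moved stays moved. The work goes in short steps, Python scripts to look and compute and a tool call to move; the robot and the scene stay as the last step left them, time stands still between calls to the robot, and variables do not carry over. Pictures are saved under pics/ and viewed, about 8 in all and at most 12, crops included, and the job is handed in when it is done.

Besides the shell and the picture viewer there is one more tool, called after ">>>" as name(argument=value, ...), one argument or row to a line, values as JSON. arm_command: Moves the arm, as the interface text tells. Its arguments: {"type":"object","properties":{"rows":{"type":"array","items":{"type":"array"}},"newtons":{"type":"number"}},"required":["rows"]}

```bash
mkdir -p pics; ls
cat > h.py <<'E'
import numpy as np, cv2
from station import robot
def px2w(cam,u,v,d=None,depth=None):
    m=robot.camera_model(cam)
    x,y=(u-m['cx'])/m['fx'],(v-m['cy'])/m['fy']
    xu,yu=x,y
    for _ in range(20):
        s=1+m['k1']*(xu*xu+yu*yu); xu,yu=x/s,y/s
    A=np.array(m['attitude']); ray=A@np.array([xu,-yu,-1.])
    return np.array(m['eye']),ray   # point = eye+depth*ray
def at_z(cam,u,v,z):
    e,r=px2w(cam,u,v); return e+r*(z-e[2])/r[2]
def at_d(cam,u,v,d):
    e,r=px2w(cam,u,v); return e+r*d
E
python3 - <<'E'
from h import *
for c in ['top','side']:
    p,d=robot.camera(c); cv2.imwrite(f'pics/{c}0.png',p[:,:,::-1]); np.save(f'{c}0.npy',d)
    print({k:np.round(v,3).tolist() for k,v in robot.camera_model(c).items()})
    for n in ['screw','holder','cradle','pilot_hole','spray_bottle','tumbler','scrub_pad']:
        try: print(c,n,[(round(b['p'],2),np.round(b['extent']).tolist()) for b in robot.boxes_of(n,c)[:4]])
        except Exception as e: print(n,e)
s=robot.read_state(); print(s,robot.tcp_to_grasp)
E
```

```text
pics
{'fx': 477.847, 'fy': 477.847, 'cx': 314.663, 'cy': 233.383, 'k1': 0.01, 'eye': [0.482, 0.021, 0.991], 'attitude': [[0.022, 0.992, -0.125], [-1.0, 0.022, 0.001], [0.004, 0.125, 0.992]]}
top screw [(0.62, [413.0, 313.0, 22.0, 25.0]), (0.58, [402.0, 231.0, 14.0, 14.0]), (0.48, [410.0, 268.0, 14.0, 12.0])]
top holder [(0.81, [407.0, 268.0, 29.0, 26.0])]
top cradle [(0.96, [230.0, 284.0, 73.0, 45.0])]
top pilot_hole [(0.96, [228.0, 289.0, 71.0, 47.0])]
top spray_bottle [(0.87, [326.0, 179.0, 92.0, 50.0])]
top tumbler [(0.62, [448.0, 160.0, 45.0, 46.0]), (0.59, [223.0, 155.0, 53.0, 41.0])]
top scrub_pad [(0.88, [224.0, 156.0, 50.0, 42.0])]
{'fx': 508.802, 'fy': 508.802, 'cx': 319.95, 'cy': 237.157, 'k1': -0.016, 'eye': [0.244, -0.546, 0.676], 'attitude': [[0.84, 0.367, -0.399], [-0.542, 0.57, -0.617], [0.001, 0.735, 0.678]]}
side screw [(0.77, [348.0, 332.0, 18.0, 28.0]), (0.75, [377.0, 306.0, 15.0, 29.0]), (0.65, [302.0, 356.0, 24.0, 41.0]), (0.64, [376.0, 235.0, 89.0, 64.0])]
side holder [(0.69, [348.0, 346.0, 50.0, 38.0])]
side cradle [(0.71, [222.0, 224.0, 67.0, 51.0])]
side pilo
[... 345 characters left out ...]
        5.83787465e-04,  8.99997438e+01]), 'joint_velocities': array([-0.0262067 , -0.05865168,  0.100629  ,  0.07970564, -0.0507111 ,
       -0.00123037]), 'joint_efforts': array([-6.58758163e-04, -4.05552149e+01,  2.54223812e+01,  6.26165929e-04,
       -8.40989128e-05, -3.37853585e-07]), 'eef_pos': array([0.23343974, 0.47025522, 0.23135995]), 'eef_rot': array([[ 4.44641364e-01,  8.95708689e-01,  4.05592916e-05],
       [ 8.95708683e-01, -4.44641366e-01,  1.04618749e-04],
       [ 1.11742262e-04, -1.01885137e-05, -9.99999994e-01]]), 'ft_force': array([-0.77286658, -0.42062721, -0.45526583]), 'torque': array([-0.01006973,  0.04763125,  0.00681117]), 'finger_gap': 0.08542336924209866} 0.0187
```

Run:
```python
import cv2,numpy as np
t=cv2.imread('pics/top0.png'); s=cv2.imread('pics/side0.png')
a=cv2.resize(t[200:340,170:450],None,fx=2.85,fy=2.85,interpolation=cv2.INTER_CUBIC)[:, :800]
cv2.imwrite('pics/topc.png',a)
b=cv2.resize(s[170:390,170:430],None,fx=2.7,fy=2.7,interpolation=cv2.INTER_CUBIC)
cv2.imwrite('pics/sidec.png',b); print(a.shape,b.shape)
```

```text
(399, 798, 3) (594, 702, 3)
```

View pics/topc.png

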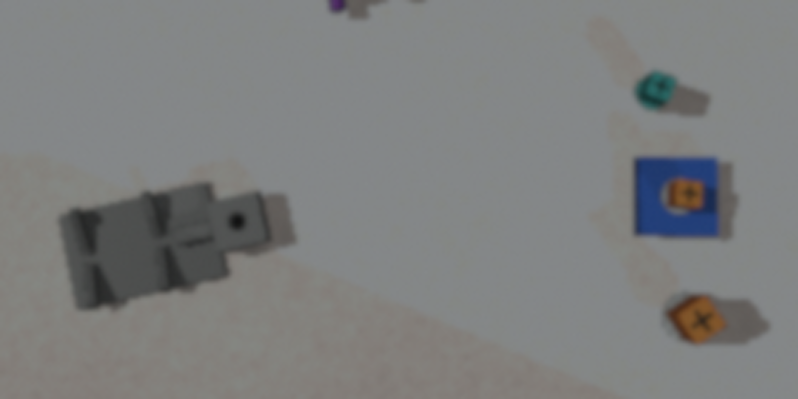

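View pics/sidec.png

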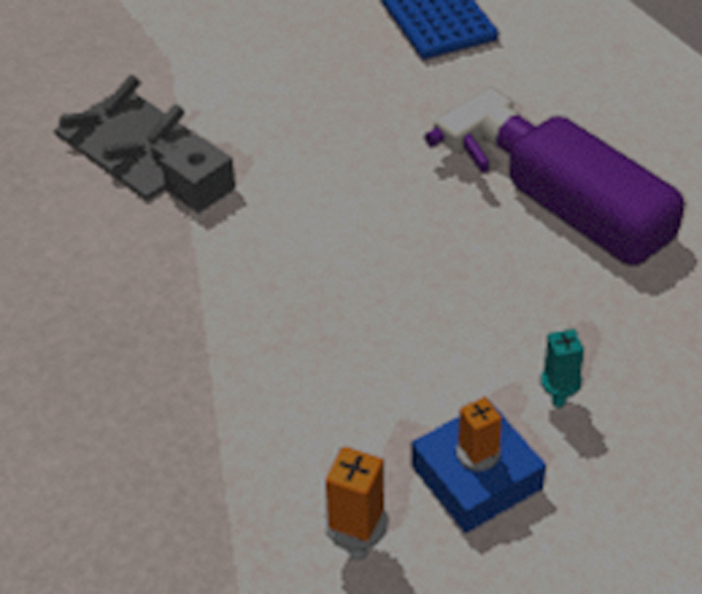

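View pics/top0.png

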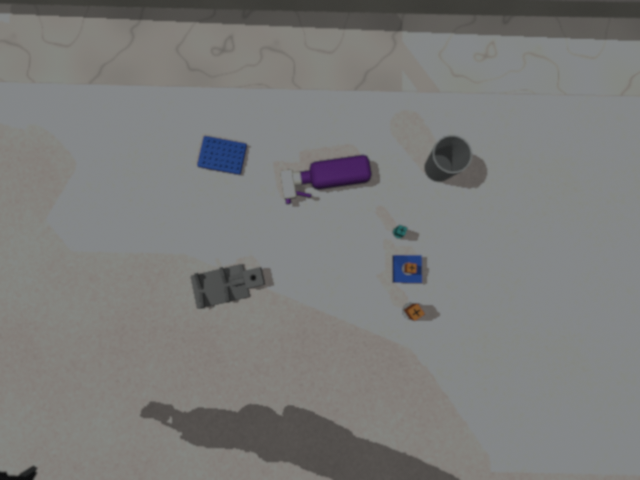

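Top view: small orange screw in the blue holder near (411,268), pilot hole near (253,277), with the teal and larger orange decoys at (402,231) and (415,312). Next I fit poses from both cameras.

```bash
cat >> h.py <<'E'
def proj(cam,P):
    m=robot.camera_model(cam); q=(np.atleast_2d(P)-np.array(m['eye']))@np.array(m['attitude'])
    x,y=q[:,0]/-q[:,2],-q[:,1]/-q[:,2]; s=1+m['k1']*(x*x+y*y)
    return np.c_[m['fx']*x*s+m['cx'],m['fy']*y*s+m['cy']]
def box(x,y,yaw,w,z0,z1):
    c,s=np.cos(yaw),np.sin(yaw); h=w/2
    return np.array([[x+c*a-s*b,y+s*a+c*b,z] for z in(z0,z1) for a in(-h,h) for b in(-h,h)])
def fitbox(cam,mask,roi,x0,y0,w,z0,z1):
    from scipy.optimize import minimize
    u0,v0,u1,v1=roi; S=8
    M=cv2.resize(mask[v0:v1,u0:u1].astype(np.float32),None,fx=S,fy=S,interpolation=cv2.INTER_LINEAR).clip(0,1)
    def cost(p):
        q=(proj(cam,box(p[0],p[1],p[2],w,z0,z1))-[u0-.5+0,v0-.5])*S
        R=np.zeros_like(M); cv2.fillConvexPoly(R,np.round(cv2.convexHull(q.astype(np.float32))*16).astype(np.int32),1.,shift=4)
        R=cv2.GaussianBlur(R,(0,0),S*.6)
        return float(((R-M)**2).mean()/M.mean())
    out=[]
    for yw in np.radians(np.arange(-45,45,7.5)):
        r=minimize(cost,[x0,y0,yw],method='Nelder-Mead',options=dict(initial_simplex=np.array([[x0,y0,yw],[x0+.006,y0,yw],[x0,y0+.006,yw],[x0,y0,yw+.1]]),xatol=1e-4,fatol=1e-5))
        out.append((r.fun,*r.x[:2],(np.degrees(r.x[2])+45)%90-45))
    return sorted(out)
E
cat > look.py <<'E'
from h import *
R={}
for cam,ro,rb in[('top',(395,255,428,284),(385,250,430,290)),('side',(332,305,366,350),(315,315,380,370))]:
    im=cv2.imread(f'pics/{cam}0.png').astype(np.float32); B,G,Rr=im[...,0],im[...,1],im[...,2]
    o=((Rr-B)/np.maximum(Rr+B,30)); bl=((B-Rr)/np.maximum(Rr+B,30))
    u0,v0,u1,v1=ro
    mo=np.clip(o/.4,0,1)*(o>.1); mb=(bl>.15).astype(float)
    print(cam,'omax',o[v0:v1,u0:u1].max())
    g=at_z(cam,411 if cam=='top' else 348,268 if cam=='top' else 328,.05)
    for f in fitbox(cam,mo,ro,g[0],g[1],.018,.028,.062)[:4]: print('head',np.round(f,4))
    both=np.clip(mo+mb,0,1); cv2.imwrite(f'pics/m{cam}.png',both*255)
    for f in fitbox(cam,mb,rb,g[0],g[1],.056,0,.024)[:3]: print('holder',np.round(f,4))
    # pilot hole: dark blob
    u,v=(253,277) if cam=='top' else (170+198/2.7,170+158/2.7)
    u0,v0=int(u)-5,int(v)-5; g=cv2.resize(im[v0:v0+11,u0:u0+11].mean(2),None,fx=1,fy=1)
    print(np.round(g).astype(int))
    w=np.clip(np.median(g)*.8-g,0,None); yy,xx=np.mgrid[:11,:11]
    r=np.hypot(xx-(u-u0),yy-(v-v0))<4; w=w*r
    hu,hv=u0+(w*xx).sum()/w.sum(),v0+(w*yy).sum()/w.sum()
    print('hole',hu,hv,at_z(cam,hu,hv,.03),at_z(cam,u,v,.03))
E
python3 look.py
```

```text
top omax 0.5205479
head [ 0.1103  0.5378 -0.1691  1.714 ]
head [ 0.1107  0.5376 -0.1694  1.7041]
head [ 0.1118  0.5376 -0.169   0.9825]
head [ 0.1129  0.5376 -0.1694  4.9873]
holder [ 0.248   0.5379 -0.1693  0.1185]
holder [ 0.2481  0.5379 -0.1693  0.0927]
holder [ 0.2482  0.5379 -0.1693  0.0625]
[[83 83 82 82 82 82 81 82 82 82 82]
 [82 82 81 79 77 77 79 81 81 82 82]
 [83 81 77 70 64 64 68 73 79 82 82]
 [82 77 69 55 45 43 49 61 73 80 81]
 [80 73 59 42 29 24 32 49 68 78 82]
 [80 72 54 36 23 19 25 44 66 79 82]
 [81 73 56 37 25 22 28 46 67 77 82]
 [82 76 63 47 35 32 40 56 72 80 81]
 [83 80 74 64 56 53 59 68 77 81 82]
 [83 82 80 76 73 72 74 78 81 82 83]
 [83 82 82 82 81 81 81 81 82 83 82]]
hole 252.77049175948565 277.25547294321456 [0.51255135 0.14255689 0.03      ] [0.51307077 0.14211745 0.03      ]
side omax 0.962963[ WARN:0@4.041] global loadsave.cpp:1063 imwrite_ Unsupported depth image for selected encoder is fallbacked to CV_8U.
Traceback (most recent call last):
  File "look.py", line 10, in <module>
    for f in fitbox(cam,mo,ro,g[0],g[1],.018,.028,.062)[:4]: print('head',np.round(f,4))
             ~~~~~~^^^^^^^^^^^^^^^^^^^^^^^^^^^^^^^^^^^^
  File "h.py", line 33, in fitbox
    r=minimize(cost,[x0,y0,yw],method='Nelder-Mead',options=dict(initial_simplex=np.array([[x0,y0,yw],[x0+.006,y0,yw],[x0,y0+.006,yw],[x0,y0,yw+.1]]),xatol=1e-4,fatol=1e-5))
  File "h.py", line 27, in cost
    q=(proj(cam,box(p[0],p[1],p[2],w,z0,z1))-[u0-.5+0,v0-.5])*S
       ~~~~^^^^^^^^^^^^^^^^^^^^^^^^^^^^^^^^^
  File "h.py", line 16, in proj
    m=robot.camera_model(cam); q=(np.atleast_2d(P)-np.array(m['eye']))@np.array(m['attitude'])
ValueError: time passes only in moves, steps and waits
```

```bash
sed -i 's/^from station import robot/from station import robot\nimport functools\n@functools.lru_cache(None)\ndef cm(c): return robot.camera_model(c)/; s/m=robot.camera_model(cam)/m=cm(cam)/' h.py
cat >> look.py <<'E'
    d=np.load(f'{cam}0.npy')
    for n,(uu,vv) in dict(boss=(257,281) if cam=='top' else (249,225),table=(330,260) if cam=='top' else (300,270),head=(411,268) if cam=='top' else (348,322),holder=(400,262) if cam=='top' else (331,341)).items():
        print(n,np.round(at_d(cam,uu,vv,d[vv,uu]),4))
E
python3 look.py 2>&1 | grep -v WARN
```

```text
top omax 0.5205479
head [ 0.1103  0.5378 -0.1691  1.714 ]
head [ 0.1107  0.5376 -0.1694  1.7041]
head [ 0.1118  0.5376 -0.169   0.9825]
head [ 0.1129  0.5376 -0.1694  4.9873]
holder [ 0.248   0.5379 -0.1693  0.1185]
holder [ 0.2481  0.5379 -0.1693  0.0927]
holder [ 0.2482  0.5379 -0.1693  0.0625]
[[83 83 82 82 82 82 81 82 82 82 82]
 [82 82 81 79 77 77 79 81 81 82 82]
 [83 81 77 70 64 64 68 73 79 82 82]
 [82 77 69 55 45 43 49 61 73 80 81]
 [80 73 59 42 29 24 32 49 68 78 82]
 [80 72 54 36 23 19 25 44 66 79 82]
 [81 73 56 37 25 22 28 46 67 77 82]
 [82 76 63 47 35 32 40 56 72 80 81]
 [83 80 74 64 56 53 59 68 77 81 82]
 [83 82 80 76 73 72 74 78 81 82 83]
 [83 82 82 82 81 81 81 81 82 83 82]]
hole 252.77049175948565 277.25547294321456 [0.51255135 0.14255689 0.03      ] [0.51307077 0.14211745 0.03      ]
boss [0.5053 0.1341 0.028 ]
table [ 0.5528 -0.0125 -0.0007]
head [ 0.5363 -0.1678  0.0623]
holder [ 0.5502 -0.1536  0.0233]
side omax 0.962963
head [  0.0477   0.5376  -0.169  -16.1747]
head [  0.0478   0.5377  -0.169  -16.2049]
head [  0.048    0.5377  -0.1689 -16.7618]
head [  0.048    0.5
[... 208 characters left out ...]
82  82  85  85  86  85  83  80]
 [ 84  86  86  83  85  83  81  83  84  84  81]
 [ 86  82  79  75  71  72  72  78  83  83  84]
 [ 84  75  60  50  49  49  50  59  77  83  85]
 [ 81  64  41  39  40  46  41  46  74  86  86]
 [ 84  65  36  33  40  42  45  55  78  84  82]
 [ 84  77  56  44  45  53  62  75  85  84  84]
 [ 85  86  82  72  71  75  83  84  85  86  86]
 [ 86  87  88  87  86  84  85  85  85  86  83]
 [ 84  87  85  84  84  87  87  84  85  78  65]]
hole 242.17935332654974 228.4714729749671 [0.51235393 0.14200151 0.03      ] [0.51414452 0.14068809 0.03      ]
boss [0.5277 0.1434 0.0305]
table [ 5.629e-01  1.410e-02 -4.000e-04]
head [ 0.539  -0.1684  0.0607]
holder [ 0.5121 -0.1634  0.027 ]
```

Run:
```python
from h import *
rows=[]
for cam,(u0,v0,w,h) in dict(top=(398,256,26,26),side=(335,311,26,36)).items():
    im=cv2.imread(f'pics/{cam}0.png')[v0:v0+h,u0:u0+w]; S=10
    big=cv2.normalize(cv2.resize(im,None,fx=S,fy=S,interpolation=cv2.INTER_CUBIC),None,0,255,cv2.NORM_MINMAX)
    t=[big]
    for yw in (0,-16):
        b=big.copy(); q=np.int32(((proj(cam,box(.5377,-.169,np.radians(yw),.018,.028,.062))-[u0,v0]+.5)*S))
        for i,j in[(0,1),(1,3),(3,2),(2,0)]:
            cv2.line(b,q[i+4].tolist(),q[j+4].tolist(),(0,255,0),1);cv2.line(b,q[i].tolist(),q[j].tolist(),(255,255,0),1)
            cv2.line(b,q[i].tolist(),q[i+4].tolist(),(255,0,255),1)
        t.append(b)
    rows.append(np.hstack(t))
cv2.imwrite('pics/yaw.png',cv2.resize(np.vstack(rows),None,fx=.95,fy=.95));
```

```text
(no output)
```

View pics/yaw.png

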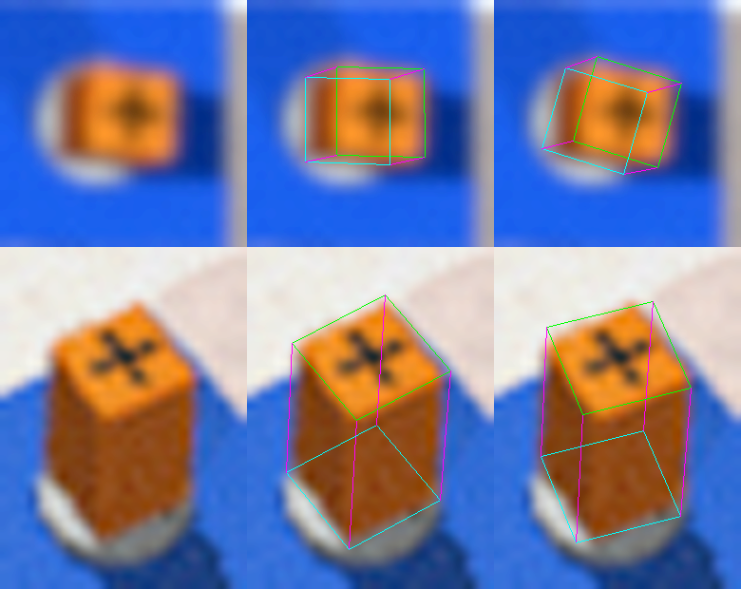

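The head flats sit at about -5° yaw (the true edges fall between the 0° and -16° overlays). I'll move above the screw with the jaws along world y.

>>> arm_command(
  rows=[
    [60,[-27.3,34.8,5],[0,0,0]],
    [60,[-27.3,34.8,5],[0,0,0]],
    [60,[-27.3,34.8,5],[0,0,0]],
    [60,[-27.3,34.8,5],[0,0,0]],
    [60,[-27.3,34.8,5],[0,0,0]],
    [60,[-27.3,34.8,5],[0,0,0]],
    [60,[-27.3,34.8,5],[0,0,0]],
    [60,[-27.3,34.8,5],[0,0,0]],
    [60,[-27.3,34.8,5],[0,0,0]],
    [60,[-27.3,34.8,5],[0,0,0]],
    [60,[-27.3,34.8,5],[0,0,0]],
    [60,[-27.3,34.8,5],[0,0,0]],
    [60,[-27.3,34.8,5],[0,0,0]],
    [60,[-27.3,34.8,5],[0,0,0]],
    [60,[-27.3,34.8,5],[0,0,0]],
    [60,[-27.3,34.8,5],[0,0,-0.093]],
    [60,[0,0,0],[0,0,-0.093]],
    [60,[0,0,0],[0,0,-0.093]],
    [60,[0,0,0],[0,0,-0.093]],
    [60,[0,0,0],[0,0,0]],
  ],
)

```text
time: 2.8
eef_pos: [0.5379, -0.1688, 0.1511]
eef_rot: [[0.089, 0.996, -0.0], [0.996, -0.089, 0.0], [0.0, -0.0, -1.0]]
ft_force: [-0.8, 1.3, 0.3]
finger_gap: 0.0602
```

```bash
cat > goto.py <<'E'
import sys
from h import *
s=robot.read_state(); R=np.array(s['eef_rot']); p=np.array(s['eef_pos'])
x,y,z=map(float,sys.argv[1:4])
print('t',s['time'],'tcp',np.round(p,4),'yaw',round(np.degrees(np.arctan2(R[1,0],R[0,0])),2),'q',np.round(s['joint_positions'],1),'F',np.round(s['ft_force'],2),'gap',round(s['finger_gap'],4),'zaxis',np.round(R[:,2],4))
print('tool shift mm',np.round(1000*R.T@(np.array([x,y,z])-p),1))
E
python3 goto.py .5378 -.1691 .032
```

```text
t 2.8 tcp [ 0.5379 -0.1688  0.1511] yaw 84.88 q [-17.4  21.2 -11.   57.8   0.  -12.3] F [-0.81  1.31  0.29] gap 0.0602 zaxis [-3.e-04  1.e-04 -1.e+00]
tool shift mm [-3.000e-01 -1.000e-01  1.191e+02]
```

>>> arm_command(
  rows=[
    [60,[0,0,20],[0,0,0]],
    [60,[0,0,20],[0,0,0]],
    [60,[0,0,20],[0,0,0]],
    [60,[0,0,20],[0,0,0]],
    [60,[0,0,15],[0,0,0]],
    [60,[0,0,12],[0,0,0]],
    [60,[0,0,8],[0,0,0]],
    [60,[0,0,4],[0,0,0]],
    [60,[0,0,0],[0,0,0]],
    [30,[0,0,0],[0,0,0]],
    [12,[0,0,0],[0,0,0]],
    [12,[0,0,0],[0,0,0]],
    [12,[0,0,0],[0,0,0]],
    [12,[0,0,0],[0,0,0]],
    [12,[0,0,0],[0,0,0]],
  ],
  newtons=90,
)

```text
time: 4.3
eef_pos: [0.5386, -0.1688, 0.0331]
eef_rot: [[0.089, 0.996, 0.002], [0.996, -0.089, -0.0], [-0.0, 0.002, -1.0]]
ft_force: [-0.4, 0.1, 5.6]
finger_gap: 0.0166
```

```bash
python3 goto.py .5378 -.1691 .11
python3 - <<'E'
from h import *
p,_=robot.camera('side'); cv2.imwrite('pics/g1.png',cv2.resize(p[230:400,260:440,::-1],None,fx=3.3,fy=3.3,interpolation=cv2.INTER_CUBIC))
E
```

```text
t 4.3 tcp [ 0.5386 -0.1688  0.0331] yaw 84.91 q [-17.4  27.4 -20.7  41.7   0.  -12.3] F [-0.41  0.08  5.56] gap 0.0166 zaxis [ 1.5e-03 -5.0e-04 -1.0e+00]
tool shift mm [ -0.4  -0.6 -76.9]
```

View pics/g1.png

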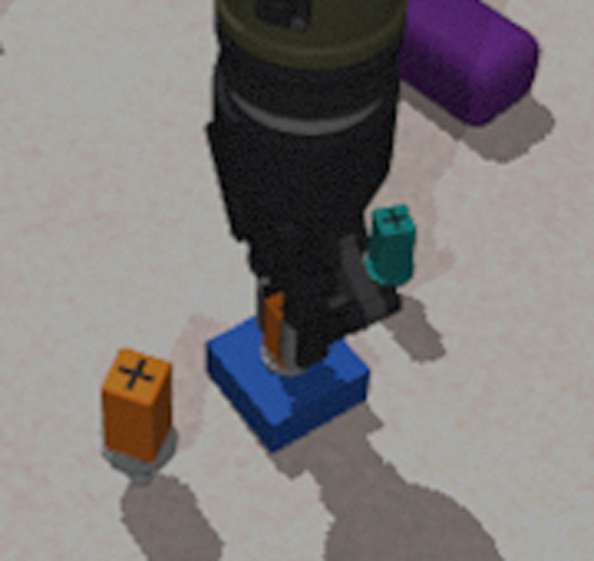

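>>> arm_command(
  rows=[
    [12,[0,0,-5],[0,0,0]],
    [12,[0,0,-15],[0,0,0]],
    [12,[0,0,-20],[0,0,0]],
    [12,[0,0,-20],[0,0,0]],
    [12,[0,0,-20],[0,0,0]],
    [12,[25,-4.5,-10],[0,0,0]],
    [12,[30,-5.4,0],[0,0,0]],
    [12,[30,-5.4,0],[0,0,0]],
    [12,[30,-5.4,0],[0,0,0]],
    [12,[30,-5.4,0],[0,0,0]],
    [12,[30,-5.4,0],[0,0,0]],
    [12,[30,-5.4,0],[0,0,0]],
    [12,[30,-5.4,0],[0,0,0]],
    [12,[30,-5.4,0],[0,0,0]],
    [12,[30,-5.4,0],[0,0,0]],
    [12,[12,-1,0],[0,0,0]],
    [12,[0,0,0],[0,0,0]],
  ],
)

```text
time: 6.05
eef_pos: [0.5112, 0.1431, 0.1221]
eef_rot: [[0.086, 0.996, -0.0], [0.996, -0.086, -0.0], [-0.0, -0.0, -1.0]]
ft_force: [-0.5, -0.8, -0.0]
finger_gap: 0.0164
```

>>> arm_command(
  rows=[
    [12,[0,0,0],[0,0,-0.146]],
    [12,[0,0,0],[0,0,-0.146]],
    [12,[0,0,0],[0,0,-0.146]],
    [12,[0,0,0],[0,0,-0.146]],
    [12,[0,0,0],[0,0,-0.146]],
    [12,[0,0,0],[0,0,-0.146]],
    [12,[0,0,0],[0,0,-0.146]],
    [12,[0,0,0],[0,0,-0.146]],
    [12,[0,0,0],[0,0,-0.146]],
    [12,[0,0,0],[0,0,-0.146]],
    [12,[0,0,0],[0,0,-0.146]],
    [12,[0,0,0],[0,0,-0.146]],
    [12,[0,0,0],[0,0,-0.146]],
    [12,[0,0,0],[0,0,-0.146]],
    [12,[0,0,0],[0,0,-0.146]],
    [12,[0,0,0],[0,0,-0.146]],
    [12,[0,0,0],[0,0,-0.146]],
    [12,[0,0,0],[0,0,-0.146]],
    [12,[0,0,0],[0,0,-0.146]],
    [12,[0,0,0],[0,0,-0.146]],
  ],
)

```text
time: 8.05
eef_pos: [0.5112, 0.1401, 0.1221]
eef_rot: [[-0.302, -0.953, -0.001], [-0.953, 0.302, -0.001], [0.001, 0.0, -1.0]]
ft_force: [0.0, -0.6, -0.7]
finger_gap: 0.0165
```

>>> arm_command(
  rows=[
    [12,[0,0,0],[0,0,-0.146]],
    [12,[0,0,0],[0,0,-0.146]],
    [12,[0,0,0],[0,0,0]],
    [12,[0,0,0],[0,0,0]],
  ],
)

```text
time: 8.45
eef_pos: [0.5113, 0.1409, 0.1222]
eef_rot: [[-0.023, -1.0, -0.0], [-1.0, 0.023, -0.001], [0.001, 0.0, -1.0]]
ft_force: [-0.2, -0.5, -0.6]
finger_gap: 0.0167
```

```bash
python3 goto.py .5125 .1423 .065
python3 - <<'E'
from h import *
p,_=robot.camera('side'); cv2.imwrite('pics/g2f.png',p[:,:,::-1]); q=proj('side',[[.5125,.1423,.09]])[0].astype(int);print(q)
v,u=max(q[1]-80,0),max(q[0]-90,0)
cv2.imwrite('pics/g2.png',cv2.resize(p[v:v+150,u:u+180,::-1],None,fx=4,fy=4,interpolation=cv2.INTER_CUBIC));print(u,v)
E
```

```text
t 8.45 tcp [0.5113 0.1409 0.1222] yaw -91.3 q [  15.4   19.5  -18.5   52.1   -0.  -163.3] F [-0.22 -0.46 -0.63] gap 0.0167 zaxis [-3.e-04 -6.e-04 -1.e+00]
tool shift mm [-1.5 -1.2 57.2]
[238 203]
148 123
```

View pics/g2.png

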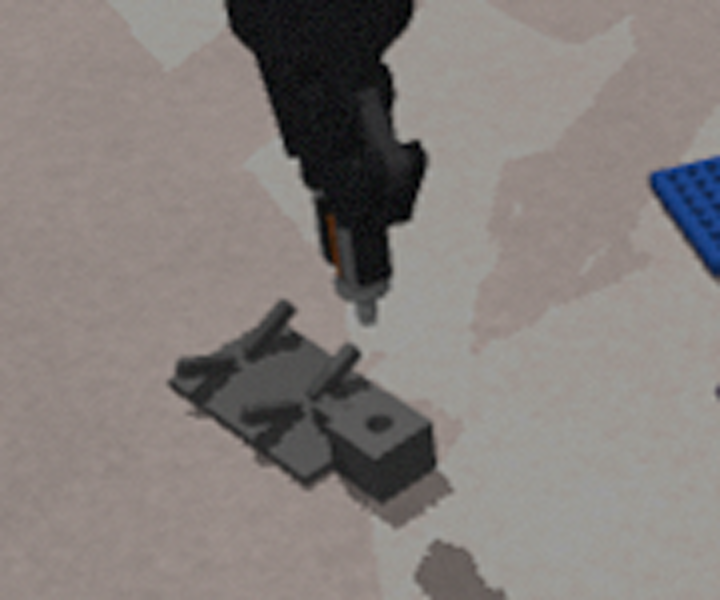

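Run:
```python
from h import *
for z in (.0922,.0932,.0942): print(z,proj('side',[[.5113,.1409,z]]))
im=cv2.imread('pics/g2f.png').astype(int).sum(2)//3
print(im[192:208,228:252])
p,_=robot.camera('top'); cv2.imwrite('pics/t2.png',p[:,:,::-1])
```

```text
0.0922 [[238.42153748 203.54133701]]
0.0932 [[238.36241923 203.11323696]]
0.0942 [[238.30321645 202.68451195]]
[[138 140 138 116  72  46  55  67  57  32  19  23  22  12  16  28  26  77
  136 154 153 153 151 153]
 [141 141 132 103  68  62  57  61  59  35  10  22  25  31  41  47  50 105
  147 157 151 151 151 153]
 [139 141 143 118  76  72  69  65  66  55  38  39  44  56  63  64  56 101
  144 154 153 152 151 152]
 [140 138 142 123  84  75  79  72  64  60  59  63  66  69  64  63  70 117
  146 156 153 154 153 153]
 [137 139 145 133 101  77  75  76  73  72  73  71  73  72  60  60 111 148
  153 153 153 152 153 153]
 [138 140 143 144 132 103  79  76  78  76  78  76  66  65  91 113 138 154
  153 152 150 151 153 156]
 [141 139 140 141 141 136 120 114 102  74  66  63  60  68 130 160 156 154
  153 151 154 152 152 154]
 [145 141 140 141 140 140 149 157 133  91  74  70  67  68 126 157 154 152
  152 153 153 154 153 153]
 [142 138 140 140 143 141 146 157 138  99  83  84  78  65 121 157 152 153
  153 155 154 154 153 152]
 [143 142 140 140 141 141 150 157 139 103  79  79  77  71 127 156 152 154
  153 150 152 154 153 152]
 [143 144 141 143 142 139 150 156 151 118  78  74  66  78 129 155 152 152
  151 152 153 154 154 153]
 [143 140 141 142 141 140 147 155 157 134  94  79  83  95 134 155 153 151
  152 154 155 154 154 153]
 [141 140 141 143 141 143 148 154 155 148 130 112 122 132 146 153 153 152
  150 152 151 154 151 155]
 [144 144 143 144 143 140 145 152 154 151 156 156 157 158 153 152 152 154
  153 154 151 152 152 153]
 [143 141 141 144 141 143 143 146 154 150 151 151 155 156 151 152 154 150
  154 152 153 154 154 153]
 [143 142 143 145 143 142 138 147 154 151 152 150 152 153 152 151 152 152
  154 154 153 152 156 154]]
```

Run:
```python
from h import *
for v in (202.4,202.7,203.1): print(at_z('side',239.25,v,.0932))
print(at_z('side',242.18,228.47,.03))
from scipy import ndimage
# collar/finger in top view near hole
im=cv2.imread('pics/t2.png');
```

```text
[0.51357688 0.14189201 0.0932    ]
[0.51319052 0.14110555 0.0932    ]
[0.5126762  0.14005863 0.0932    ]
[0.51235686 0.14200464 0.03      ]
```

>>> arm_command(
  rows=[
    [12,[-1.1,0.7,10],[0,0,0]],
    [12,[0,0,20],[0,0,0]],
    [12,[0,0,18],[0,0,0]],
    [12,[0,0,10],[0,0,0]],
    [12,[0,0,2],[0,0,0]],
    [12,[0,0,1.5],[0,0,0]],
    [12,[0,0,1.5],[0,0,0]],
    [12,[0,0,0],[0,0,0]],
  ],
)

```text
time: 9.35
eef_pos: [0.5111, 0.1433, 0.0598]
eef_rot: [[-0.018, -1.0, 0.001], [-1.0, 0.018, 0.0], [-0.0, -0.001, -1.0]]
ft_force: [0.1, 0.1, -0.2]
finger_gap: 0.0165
```

```bash
python3 goto.py .5106 .142 .065;  python3 - <<'E'
from h import *
p,_=robot.camera('side'); u,v=188,160
cv2.imwrite('pics/g3.png',cv2.resize(p[v:v+100,u:u+110,::-1],None,fx=6,fy=6,interpolation=cv2.INTER_CUBIC))
E
```

```text
t 9.35 tcp [0.5111 0.1433 0.0598] yaw -91.06 q [  15.7   23.   -23.7   43.2   -0.  -163.3] F [ 0.09  0.11 -0.15] gap 0.0165 zaxis [ 1.2e-03  3.0e-04 -1.0e+00]
tool shift mm [ 1.3  0.5 -5.2]
```

View pics/g3.png

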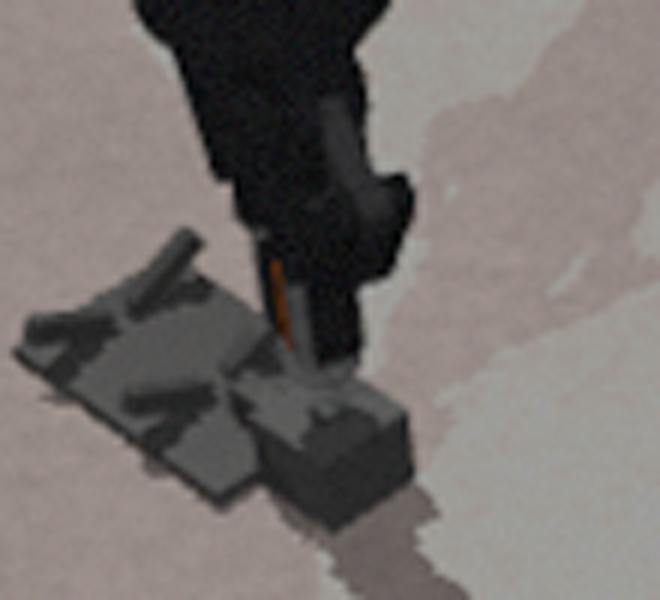

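>>> arm_command(
  rows=[
    [12,[1.1,0.5,0],[0,0,0]],
    [12,[0,0,0],[0,0,0]],
    [12,[0,0,0],[0,0,0]],
    [12,[0,0,0],[0,0,0]],
  ],
)

```text
time: 9.8
eef_pos: [0.5101, 0.142, 0.0594]
eef_rot: [[-0.018, -1.0, 0.0], [-1.0, 0.018, 0.0], [-0.0, -0.0, -1.0]]
ft_force: [1.0, -0.2, 0.1]
finger_gap: 0.0164
```

```bash
python3 goto.py .5106 .1423 .055
```

```text
t 9.8 tcp [0.5101 0.142  0.0594] yaw -91.06 q [  15.6   22.9  -23.9   43.2   -0.  -163.4] F [ 1.01 -0.18  0.05] gap 0.0164 zaxis [ 2.e-04  0.e+00 -1.e+00]
tool shift mm [-0.3 -0.5  4.4]
```

Descend in small steps, watching the force.

>>> arm_command(
  rows=[
    [12,[-0.2,-0.4,1],[0,0,0]],
    [12,[0,0,1],[0,0,0]],
    [12,[0,0,0],[0,0,0]],
  ],
)

```text
time: 10.1
eef_pos: [0.5103, 0.1422, 0.0571]
eef_rot: [[-0.018, -1.0, -0.0], [-1.0, 0.018, -0.0], [0.0, 0.0, -1.0]]
ft_force: [-0.8, 0.5, -1.0]
finger_gap: 0.0164
```

>>> arm_command(
  rows=[
    [12,[0,0,1],[0,0,0]],
    [12,[0,0,1],[0,0,0]],
    [12,[0,0,0],[0,0,0]],
  ],
)

```text
time: 10.4
eef_pos: [0.5103, 0.1422, 0.0551]
eef_rot: [[-0.018, -1.0, -0.0], [-1.0, 0.018, -0.0], [0.0, 0.0, -1.0]]
ft_force: [-0.4, 0.9, -2.2]
finger_gap: 0.0162
```

>>> arm_command(
  rows=[
    [12,[0,0,2],[0,0,0]],
    [12,[0,0,2],[0,0,0]],
    [12,[0,0,2],[0,0,0]],
    [12,[0,0,2],[0,0,0]],
    [12,[0,0,0],[0,0,0]],
  ],
)

```text
time: 10.9
eef_pos: [0.5102, 0.1421, 0.0469]
eef_rot: [[-0.018, -1.0, -0.001], [-1.0, 0.018, -0.0], [0.0, 0.001, -1.0]]
ft_force: [0.6, 0.5, 0.1]
finger_gap: 0.0167
```

>>> arm_command(
  rows=[
    [12,[0,0,1],[0,0,0]],
    [12,[0,0,1],[0,0,0]],
    [12,[0,0,1],[0,0,0]],
    [12,[0,0,0],[0,0,0]],
  ],
)

```text
time: 11.3
eef_pos: [0.5104, 0.1422, 0.0442]
eef_rot: [[-0.018, -1.0, -0.0], [-1.0, 0.018, -0.0], [0.0, 0.0, -1.0]]
ft_force: [0.0, -1.0, -0.8]
finger_gap: 0.0168
```

>>> arm_command(
  rows=[
    [12,[0,0,1],[0,0,0]],
    [12,[0,0,0.5],[0,0,0]],
    [12,[0,0,0.5],[0,0,0]],
    [12,[0,0,0],[0,0,0]],
  ],
)

```text
time: 11.7
eef_pos: [0.5105, 0.1422, 0.0426]
eef_rot: [[-0.018, -1.0, 0.0], [-1.0, 0.018, 0.0], [-0.0, -0.0, -1.0]]
ft_force: [-0.3, -0.2, 2.1]
finger_gap: 0.0163
```

>>> arm_command(
  rows=[
    [12,[0,0,0.5],[0,0,0]],
    [12,[0,0,0.5],[0,0,0]],
    [12,[0,0,0],[0,0,0]],
  ],
)

```text
time: 12.0
eef_pos: [0.5106, 0.1422, 0.0423]
eef_rot: [[-0.018, -1.0, 0.001], [-1.0, 0.018, 0.0], [-0.0, -0.001, -1.0]]
ft_force: [-1.3, -0.5, 8.7]
finger_gap: 0.0165
```

>>> arm_command(
  rows=[
    [12,[0,0,0.6],[0,0,0]],
    [12,[0,0,0.6],[0,0,0]],
    [12,[0,0,0.6],[0,0,0]],
    [12,[0,0,0],[0,0,0]],
    [12,[0,0,0],[0,0,0]],
  ],
)

```text
time: 12.5
eef_pos: [0.5108, 0.1423, 0.0418]
eef_rot: [[-0.018, -1.0, 0.002], [-1.0, 0.018, 0.0], [-0.0, -0.002, -1.0]]
ft_force: [-5.0, -1.5, 18.4]
finger_gap: 0.0165
```

>>> arm_command(
  rows=[
    [12,[0,0,0.25],[0,0,0.1]],
    [12,[0,0,0.1],[0,0,0.1]],
    [12,[0,0,0.1],[0,0,0.1]],
    [12,[0,0,0.1],[0,0,0.1]],
    [12,[0,0,0.1],[0,0,0.1]],
  ],
)

```text
time: 13.0
eef_pos: [0.5108, 0.1428, 0.0413]
eef_rot: [[-0.499, -0.867, 0.002], [-0.867, 0.499, 0.002], [-0.002, -0.001, -1.0]]
ft_force: [-5.4, -0.8, 19.6]
finger_gap: 0.0164
```

>>> arm_command(
  rows=[
    [12,[0,0,0.1],[0,0,0.1]],
    [12,[0,0,0.1],[0,0,0.1]],
    [12,[0,0,0.1],[0,0,0.1]],
    [12,[0,0,0.1],[0,0,0.1]],
    [12,[0,0,0.1],[0,0,0.1]],
    [12,[0,0,0.1],[0,0,0.1]],
    [12,[0,0,0.1],[0,0,0.1]],
  ],
)

```text
time: 13.7
eef_pos: [0.5114, 0.1435, 0.0407]
eef_rot: [[-0.94, -0.342, 0.003], [-0.342, 0.94, 0.003], [-0.004, 0.002, -1.0]]
ft_force: [-4.8, 0.9, 18.4]
finger_gap: 0.0167
```

```bash
python3 goto.py .5106 .1423 .0386
```

```text
t 13.7 tcp [0.5114 0.1435 0.0407] yaw -160.02 q [ 15.6  24.2 -25.2  40.4   0.1 -94.4] F [-4.8   0.88 18.41] gap 0.0167 zaxis [ 0.0027  0.003  -1.    ]
tool shift mm [ 1.2 -0.8  2.1]
```

>>> arm_command(
  rows=[
    [12,[0,0,0.12],[0,0,0.1]],
    [12,[0,0,0.1],[0,0,0.1]],
    [12,[0,0,0.1],[0,0,0.1]],
    [12,[0,0,0.1],[0,0,0.1]],
    [12,[0,0,0.1],[0,0,0.1]],
    [12,[0,0,0.1],[0,0,0.1]],
    [12,[0,0,0.1],[0,0,0.1]],
    [12,[0,0,0.1],[0,0,0.1]],
    [12,[0,0,0.1],[0,0,0.1]],
    [12,[0,0,0.1],[0,0,0.1]],
  ],
)

```text
time: 14.7
eef_pos: [0.5127, 0.1435, 0.0398]
eef_rot: [[-0.795, 0.606, 0.005], [0.606, 0.795, 0.003], [-0.002, 0.005, -1.0]]
ft_force: [-1.9, 1.6, 16.5]
finger_gap: 0.016
```

```bash
python3 goto.py .5106 .1423 .0386
```

```text
t 14.7 tcp [0.5127 0.1435 0.0398] yaw 142.68 q [ 15.6  24.3 -25.2  40.2   0.1 -37.1] F [-1.89  1.63 16.47] gap 0.016 zaxis [ 0.0049  0.0029 -1.    ]
tool shift mm [ 0.9 -2.2  1.2]
```

>>> arm_command(
  rows=[
    [12,[0,0,0.35],[0,0,0.05]],
    [12,[0,0,0.35],[0,0,0.05]],
    [12,[0,0,0.1],[0,0,0.1]],
    [12,[0,0,0.1],[0,0,0.1]],
    [12,[0,0,0.1],[0,0,0.1]],
    [12,[0,0,0.1],[0,0,0.1]],
    [12,[0,0,0.1],[0,0,0.1]],
    [12,[0,0,0.1],[0,0,0.1]],
  ],
)

```text
time: 15.5
eef_pos: [0.5134, 0.1429, 0.0391]
eef_rot: [[-0.217, 0.976, 0.006], [0.976, 0.217, 0.001], [-0.0, 0.007, -1.0]]
ft_force: [-1.7, -2.6, 21.4]
finger_gap: 0.0161
```

```bash
python3 goto.py .5106 .1423 .0386
```

```text
t 15.5 tcp [0.5134 0.1429 0.0391] yaw 102.56 q [ 15.6  24.3 -25.3  40.   -0.    3. ] F [-1.71 -2.63 21.4 ] gap 0.0161 zaxis [ 0.0064  0.0014 -1.    ]
tool shift mm [ 0.1 -2.8  0.5]
```

>>> arm_command(
  rows=[
    [12,[0,0,0.1],[0,0,0.1]],
    [12,[0,0,0.1],[0,0,0.1]],
    [12,[0,0,0.08],[0,0,0.1]],
    [12,[0,0,0.08],[0,0,0.1]],
    [12,[0,0,0.08],[0,0,0.1]],
    [12,[0,0,0.08],[0,0,0.1]],
    [12,[0,0,0.08],[0,0,0.1]],
    [12,[0,0,0.08],[0,0,0.1]],
  ],
)

```text
time: 16.3
eef_pos: [0.5141, 0.1425, 0.0391]
eef_rot: [[0.549, 0.836, 0.008], [0.836, -0.549, 0.001], [0.005, 0.006, -1.0]]
ft_force: [-2.8, -2.5, 22.8]
finger_gap: 0.0165
```

>>> arm_command(
  rows=[
    [12,[0,0,0.05],[0,0,0.1]],
    [12,[0,0,0.05],[0,0,0.1]],
    [12,[0,0,0.05],[0,0,0.1]],
    [12,[0,0,0.05],[0,0,0.1]],
    [12,[0,0,0.05],[0,0,0.1]],
    [12,[0,0,0.05],[0,0,0.1]],
    [12,[0,0,0.05],[0,0,0.1]],
    [12,[0,0,0.05],[0,0,0.1]],
  ],
)

```text
time: 17.1
eef_pos: [0.5129, 0.1422, 0.0391]
eef_rot: [[0.982, 0.189, 0.006], [0.189, -0.982, 0.0], [0.006, 0.001, -1.0]]
ft_force: [-6.1, -4.4, 30.0]
finger_gap: 0.0163
```

>>> arm_command(
  rows=[
    [12,[0,0,-1],[0,0,0]],
    [12,[0,0,-1],[0,0,0]],
    [12,[0,0,-1],[0,0,0]],
    [12,[0,0,-0.5],[0,0,0]],
    [12,[0,0,0],[0,0,0]],
  ],
)

```text
time: 17.6
eef_pos: [0.5127, 0.1422, 0.0392]
eef_rot: [[0.981, 0.193, 0.004], [0.193, -0.981, -0.0], [0.004, 0.001, -1.0]]
ft_force: [2.2, -2.1, 7.5]
finger_gap: 0.0163
```

```bash
python3 goto.py .5129 .1422 .0391
```

```text
t 17.6 tcp [0.5127 0.1422 0.0392] yaw 11.1 q [ 15.5  24.4 -25.2  40.2  -0.1  94.4] F [ 2.21 -2.12  7.51] gap 0.0163 zaxis [ 4.3e-03 -1.0e-04 -1.0e+00]
tool shift mm [0.2 0.1 0.1]
```

>>> arm_command(
  rows=[
    [12,[0,0,-0.8],[0,0,0]],
    [40,[0,0,0],[0,0,0]],
    [40,[0,0,0],[0,0,0]],
    [40,[0,0,0],[0,0,0]],
    [40,[0,0,0],[0,0,0]],
    [40,[0,0,-5],[0,0,0]],
    [40,[0,0,-15],[0,0,0]],
    [40,[0,0,-30],[0,0,0]],
    [40,[0,0,-40],[0,0,0]],
    [40,[0,0,-40],[0,0,0]],
    [40,[0,-40,0],[0,0,0]],
    [40,[0,40,0],[0,0,0]],
    [40,[-40,0,0],[0,0,0]],
    [40,[-40,0,0],[0,0,0]],
    [40,[-40,0,0],[0,0,0]],
    [40,[0,0,0],[0,0,0]],
  ],
)

```text
time: 19.2
eef_pos: [0.3856, 0.1173, 0.1682]
eef_rot: [[0.981, 0.193, -0.007], [0.193, -0.981, -0.002], [-0.008, 0.0, -1.0]]
ft_force: [-1.0, 0.1, -0.7]
finger_gap: 0.0397
```

```bash
python3 goto.py .5129 .1422 .0391
python3 - <<'E'
from h import *
for c,(u,v) in dict(side=(200,180),top=(220,245)).items():
    p,d=robot.camera(c); cv2.imwrite(f'pics/f_{c}.png',p[:,:,::-1])
    t=p[v:v+70,u:u+80,::-1].copy()
    im=cv2.resize(t,None,fx=5,fy=5,interpolation=cv2.INTER_CUBIC)
    # predicted head seated at hole
    q=proj(c,[[.5125,.1423,.068]])[0]; k=q.round().astype(int)
    print(c,'head-top px',q,'pt',np.round(at_d(c,*k,d[k[1],k[0]]),4))
    q=((q-[u,v]+.5)*5).astype(int); cv2.circle(im,q.tolist(),3,(0,255,0),1)
    globals()[c]=im
cv2.imwrite('pics/f.png',np.hstack([side,top]))
for n in ['spray_bottle','tumbler','scrub_pad']: print(n,[np.round(b['extent']).tolist() for b in robot.boxes_of(n,'top')[:2]])
E
```

```text
t 19.2 tcp [0.3856 0.1173 0.1682] yaw 11.15 q [ 16.9   5.7 -29.5  55.2   0.   95.8] F [-1.05  0.06 -0.71] gap 0.0397 zaxis [-0.0073 -0.0019 -1.    ]
tool shift mm [1.307e+02 1.000e-01 1.281e+02]
side head-top px [240.0751132  213.08018709] pt [0.5124 0.1424 0.0682]
top head-top px [250.43361263 276.60819005] pt [0.5118 0.1435 0.0653]
spray_bottle [[326.0, 180.0, 96.0, 50.0], [252.0, 276.0, 14.0, 10.0]]
tumbler [[446.0, 160.0, 50.0, 45.0]]
scrub_pad [[223.0, 153.0, 53.0, 40.0]]
```

View pics/f.png

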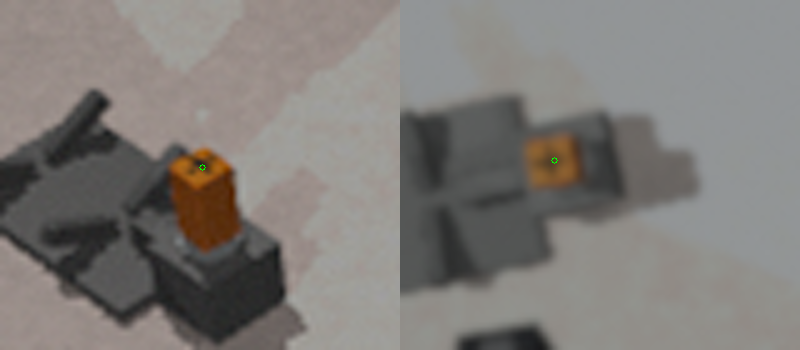

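Run:
```python
from h import *
print(robot.finish_job())
```

```text
the job is handed in; nothing more can be done
None
```

I took the small orange screw from the blue holder, stood it in the pilot hole and drove it clockwise. I then let go, moved the arm clear and handed the job in at about 19 s. No verdict came back.

- **Driving:** I pushed with about 16–23 N. The push reached 30 N only in the last turn, after the screw had stopped sinking, well under the 45 N limit.
- **Depth:** the tool sank about 3.4 mm from first contact with the stock. It then held at the same height through about 1.6 rad more turning, which I took as the collar sitting on the boss (3.6 mm expected).
- **Final position:** both pictures show the screw upright on the pilot-hole axis. The expected height of the head's top was 68 mm. The side camera's depth gave 68.2 mm and the top camera's 65.3 mm. That disagreement is larger than the 1.3 mm tolerance, so I relied on the stall and the side view.
- **Other objects:** in the top view, the boxes for the spray bottle, tumbler and scrub pad moved by 3 pixels (about 6 mm) or less, about what the network's error would explain.

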